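Sort the rack bolts by length in the bench gauges

ROBOT

A 6-joint arm with a two-finger parallel gripper is mounted at the origin on the work surface. World frame = base frame: x ahead of the robot, y to its left, z up, the work surface at z = 0. Lengths are in m, angles in degrees, forces in N, time in s.
With the tool pointing down it reaches from about 0.4 to 0.825 m from the base axis. Payload 7 kg.
Tool frame: the origin (TCP) lies between the finger pads; the fingertips stand 19 mm ahead of it and the grasp point (between the pads) is the TCP; x points along the fingers, y is the direction in which the jaws open and shut, and the axes are right-handed (so a half turn about x gives the same grasp; the last joint's range is limited). The gripper opens to 88 mm and grips with 3 to 60 N. Pads are 19 mm wide; open, the fingers measure 130 mm over their backs; the gripper's body (78 mm by 193 mm) begins 47 mm behind the grasp point.
Start: joints at [89.903, 20.546, 0.682, 0, -70.136, -16.507], TCP at [0.193, 0.647, 0.246] pointing down, gripper open.
Joint ranges: [-176.03, 176.03], [-82.01, 121.73], [-58.28, 71.71], [-173.87, 95.51], [-174.79, -0.11], [-173.66, 173.66]. Speed limits (degrees/s): [136.94, 136.94, 172.46, 180, 180, 180].

INTERFACE

Orientations are given as [roll, pitch, yaw] about the fixed x, y, z axes, in that order (R = Rz(yaw) Ry(pitch) Rx(roll)).
In Python, from plant import r gives the robot as it stands.
- The arm moves only by the tool send_rows, never from a script. Its argument "plan" is a list of rows, each a list of 2 entries, a list of its own where there are three numbers: the shift along the tool's x, y, z scaled (see below), then the turn, a rotation vector about the tool's x, y, z scaled (see below). A call has exactly 5 rows; each row is the pose to reach, as a shift and turn from the pose measured when the call began, along the tool's axes at that moment; what a row does not reach only later rows make up. The controller multiplies each number of a shift by 0.15 m and each number of a turn by pi/4 rad. A row lasts 1/10 s, in which the tool goes at most 50 mm and 8.59 degrees, less where a joint would pass 70% of its speed; a pose out of reach is approached as far as the arm can. A call with a number of a shift or a turn outside -1 to 1 is refused whole. A call with a gripper value outside its range is refused whole. "jaw" is the opening, from -1 (shut) to 1 (fully open), so that 0 is half open, set as the call begins (left out, the last holds). The fingers move at their own pace and stop on an object; "force" is the grip in N (left out, the last holds). Time passes only in rows, so rows that repeat a pose let the fingers close, or fill a call up. It gives the time, the measured TCP pose, the force and the opening at its end, in the units of the state.
- r.get_state(): the state, without advancing time (a new reading comes with each control period).
- r.capture(name): name is "scene" or "side" or "wrist"; returns a dict with "color" (420x560x3 uint8, red, green, blue), "range_z" (420x560 float32, m along the optical axis (not along the pixel's ray), 0 where there is no reading), "mtx" (3x3 intrinsics, pixels), "pose" (4x4, takes a point from camera to world coordinates). Camera axes: x right, y down, z forward; pixel columns grow to the right and rows downward; lengths in m; the calibration is good to about 2 mm. A picture is of the moment at which its call begins.
- r.close_job(): hands the job in, once; it reports no verdict.
Trained networks look in a picture, given as the dict that the camera call returned (one of the last four; its "shot" number tells which), for a name from the list of things; names that differ only in an ending like _2 or _b are one class to them, and where a whole thing is asked for, a point or a joint stands for the part that bears it (a point fixed in the world has none). Each returns a list of dicts, best first, with "score" (0 to 1); they miss things now and then, are a little off and sometimes report something else, mostly with a low value. They report only what shows in the picture. A call takes as long as a camera call. They do not tell look-alikes from the thing itself.
- r.find_in(picture, target): "uv" ([column, row] in pixels, amid what is visible of it).
- r.trace(picture, target): "mask" (420x560 bool, what is visible of it) and "uv" ([column, row] in pixels, amid what is visible of it).
The state is a dict: "time_s": time; "joints": joint angles; "qd": joint speeds; "joint_torque": joint torques, N m; "tcp_pos": TCP position; "eef_rot": TCP orientation; "contact_force": force on the tool from outside, world axes, zero at the start; "moment": the same for the moment, N m; "gripper_width": finger opening in m.
Only numpy, scipy, OpenCV 4.12 (cv2) and the standard library are available. Lean on these libraries where they do the work, as an engineer would, in place of code of your own. Each camera call takes 0.05 s, during which the arm holds its last target. There are 200 camera calls.

TASK

Sort the three shorter of the four loose rack bolts by length into the bench gauges: lay the shortest flat in the short fixed gauge, the second longest in the long fixed gauge and the in-between one in the adjustable gauge, either way round and with that gauge's stop slid up snug, so that the bolt has no noticeable play between wall and stop. The over-long fourth bolt fits no gauge: leave it, the can, the tape core and the carton where they are.

Things in the scene. Friction and masses are not known exactly. Their poses are not given: they have to be found in the camera images.
- bolt_short: Shortest steel hex bolt, nut on flush with its end: 72 mm overall. Shank 16 mm diameter; head 10 mm thick at -x, darker nut 13 mm at +x, both hexagons 24 mm across flats, 27.7 across corners; 49 mm bare shank between. Lies on a flat. Origin: on the axis at mid-length (12 mm above bench when lying); x along the bolt. 0.12-0.24 kg.
- bolt_mid: Middle steel hex bolt, nut on flush with its end: 90 mm overall. Shank 16 mm diameter; head 10 mm thick at -x, darker nut 13 mm at +x, both hexagons 24 mm across flats, 27.7 across corners; 67 mm bare shank between. Lies on a flat. Origin: on the axis at mid-length (12 mm above bench when lying); x along the bolt. 0.14-0.28 kg.
- bolt_long: Second longest steel hex bolt, nut on flush with its end: 108 mm overall. Shank 16 mm diameter; head 10 mm thick at -x, darker nut 13 mm at +x, both hexagons 24 mm across flats, 27.7 across corners; 85 mm bare shank between. Lies on a flat. Origin: on the axis at mid-length (12 mm above bench when lying); x along the bolt. 0.16-0.33 kg.
- bolt_odd: Over-long steel hex bolt, nut on flush with its end: 140 mm overall. Shank 16 mm diameter; head 10 mm thick at -x, darker nut 13 mm at +x, both hexagons 24 mm across flats, 27.7 across corners; 117 mm bare shank between. Lies on a flat. Origin: on the axis at mid-length (12 mm above bench when lying); x along the bolt. Fits no gauge: leave it.
- seat_short (a point): Seat of the short fixed gauge, slot 80 mm between 8 mm end walls, x along it. Point: axis centre of a bolt lying centred, 30 mm above bench. Pads (tops at 18 mm) reach 16 mm in from each wall; the 48 mm between are open to the base plate (50 mm wide, 6 mm thick) and both sides, for fingers. Beside the pads 5 mm cheeks, 36 mm apart inside. Cheek and wall tops at 36 mm. Aluminium.
- seat_long (a point): Seat of the long fixed gauge, slot 116 mm between 8 mm end walls, x along it. Point: axis centre of a bolt lying centred, 30 mm above bench. Pads (tops at 18 mm) reach 16 mm in from each wall; the 84 mm between are open to the base plate (50 mm wide, 6 mm thick) and both sides, for fingers. Beside the pads 5 mm cheeks, 36 mm apart inside. Cheek and wall tops at 36 mm. Aluminium.
- seat_mid (a point): Seat of the adjustable gauge: section as seat_short, but one fixed end wall and, opposite, a sliding stop. Point: 30 mm above bench, 45 mm along +x from the wall's inner face = axis centre of the 90 mm bolt lying against the wall. x from wall to stop. Pads reach 0 to 18 mm and 72 to 150 mm from the wall; the 54 mm between are open down to the base plate and sideways, for fingers.
- stop (a joint): Sliding stop of the adjustable gauge. Value = slot length minus 0.080, in m (0 to 0.052, grows along +x of seat_mid); the slot length runs from the fixed wall's inner face to the stop's face, so 0.010 is a slot of 90 mm. Stays where left; about 2 N moves it. May start too near the wall for the 90 mm bolt to fit.
- stop_grip (a point): Point in the black upright grip tab on the stop: 70 mm above bench, 12 mm under the tab's top, on the slot's centre line, 7 mm behind the stop's face (away from the wall). Tab: 20 mm wide across the slot, 14 mm along it, from 46 to 82 mm above bench; x as for seat_mid. Pinch it from above, across the slot.
- glue_can: Bystander: small round can, 50 mm in diameter, 66 mm high, upright. Origin: centre of its underside.
- tape_roll: Bystander: empty tape core lying flat, 58 mm outer diameter, 38 mm hole, 24 mm high. Origin: centre of its underside.
- carton: Bystander: small closed carton 55 x 45 x 40 mm high. Origin: centre of its underside.
Things that resemble listed ones, but are neither listed nor needed, are in the scene too. What is shaped like the bolt_mid but green or yellow is not meant. What is shaped like the bolt_short but brown or pink is not meant.

How it is judged:
By the outcome, as a careful person would: the job done as asked, in the order asked, and still so for the second after the job is handed in, with the robot touching nothing.
It also fails if it takes over 72 s, if anything falls off the work surface, if the arm or the gripper's body presses on something with over 40 N, if the wrist force passes 120 N, or if a joint passes its speed limit or range.

## Working session

There is one attempt and no reset: what is moved stays moved. The work goes in short steps, Python scripts to look and compute and a tool call to move; the robot and the scene stay as the last step left them, time stands still between calls to the robot, and variables do not carry over. Pictures are saved under pics/ and viewed, about 8 in all and at most 12, crops included, and the job is handed in when it is done.

Besides the shell and the picture viewer there is one more tool, called after ">>>" as name([rows], argument=value, ...), one row to a line, values as JSON. send_rows: Moves the arm, as the interface text tells. Its arguments: {"type":"object","properties":{"plan":{"type":"array"},"jaw":{"type":"number"},"force":{"type":"number"}},"required":["plan"]}

```bash
mkdir -p pics; ls; python3 - <<'E'
from plant import r
import cv2,numpy as np
s=r.get_state(); print({k:np.round(v,4).tolist() for k,v in s.items()})
a=r.capture("scene");b=r.capture("side")
for n,p in(("scene",a),("side",b)):
    cv2.imwrite(f"pics/{n}0.png",cv2.resize(p["color"][:,:,::-1],(800,600),interpolation=cv2.INTER_CUBIC)); print(n,p["mtx"].tolist(),np.round(p["pose"],3).tolist())
E
```

```text
pics
{'time_s': 0.0, 'joints': [89.9022, 20.5926, 0.6321, -0.0192, -70.1364, -16.5057], 'qd': [0.052, 0.0339, -0.0845, -0.1461, -0.0093, 0.0209], 'joint_torque': [0.0002, -58.2718, 29.3053, 6.9973, 0.0067, -0.0002], 'tcp_pos': [0.1928, 0.6464, 0.2446], 'eef_rot': [95.9685, 89.9015, -100.6415], 'contact_force': [0.6428, 0.557, 0.3396], 'moment': [-0.0079, 0.0219, -0.0336], 'gripper_width': 0.0873}
scene [[396.39756787290406, 0.0, 276.2320651667492], [0.0, 396.39756787290406, 204.7820365227962], [0.0, 0.0, 1.0]] [[-0.294, 0.785, -0.545, 0.888], [0.956, 0.248, -0.157, 0.171], [0.012, -0.567, -0.823, 0.702], [0.0, 0.0, 0.0, 1.0]]
side [[462.6547150363499, 0.0, 281.7886266400249], [0.0, 462.6547150363499, 207.80873043557682], [0.0, 0.0, 1.0]] [[-0.994, -0.068, 0.08, 0.401], [-0.105, 0.671, -0.734, 0.78], [-0.004, -0.738, -0.674, 0.767], [0.0, 0.0, 0.0, 1.0]]
```

View pics/scene0.png

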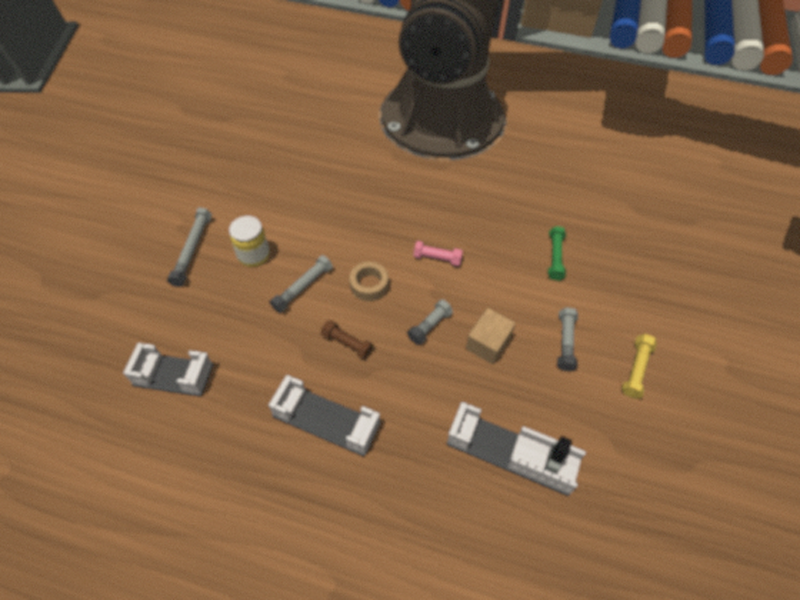

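View pics/side0.png

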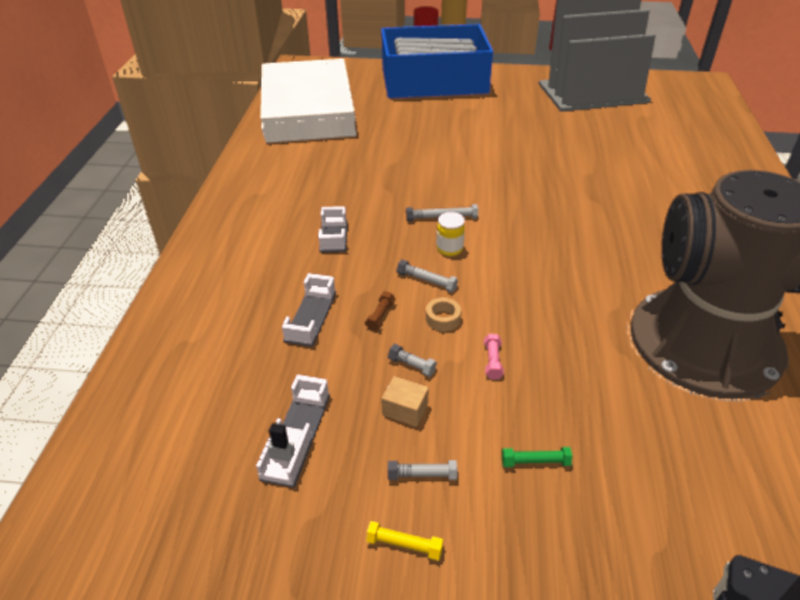

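The scene picture (800 px scale) shows these candidates:
- **Steel bolts:** (190,246) odd, (302,284) long, (430,322) short and (568,338) mid.
- **Look-alikes:** brown (346,340), pink (438,253), green (557,254) and yellow (640,366).
- **Gauges:** short (168,370), long (325,415) and adjustable (515,447), with its stop tab at (562,450).

The carton is next to the short bolt. I'll measure all of these from the depth readings of both cameras.

```bash
cat > h.py <<'E'
from plant import r
import cv2,numpy as np
from scipy.spatial.transform import Rotation as R
def cloud(p):
    z=p["range_z"];v,u=np.nonzero(z>0);d=z[v,u];K=p["mtx"]
    c=np.c_[(u-K[0,2])/K[0,0]*d,(v-K[1,2])/K[1,1]*d,d]
    T=np.array(p["pose"]);return c@T[:3,:3].T+T[:3,3],p["color"][v,u],np.c_[u,v]
def rot(s): return R.from_euler('xyz',s["eef_rot"],degrees=True)
def go(pos,ang=None,s=None):
    """shift and turn numbers to reach pos, tool down, jaw axis along ang (deg, mod 180)"""
    s=s or r.get_state();q=rot(s);Y=q.as_matrix()[:,1]
    cur=np.degrees(np.arctan2(Y[1],Y[0]));ang=cur if ang is None else ang
    d=(ang-cur+90)%180-90;a=np.radians(cur+d);y=np.array([np.cos(a),np.sin(a),0]);x=np.array([0,0,-1.])
    G=R.from_matrix(np.c_[x,y,np.cross(x,y)])
    sh=q.inv().apply(np.array(pos)-s["tcp_pos"])/.15;tv=(q.inv()*G).as_rotvec()/(np.pi/4)
    print("t%.2f"%s["time_s"],"tcp",np.round(s["tcp_pos"],4),"jaw ang %.1f"%cur,"j6 %.0f"%s["joints"][5],"dyaw %.1f"%d,"F",np.round(s["contact_force"],1),"w %.4f"%s["gripper_width"]);print("  go",[np.round(sh,3).tolist(),np.round(tv,3).tolist()])
E
python3 - <<'E'
from h import *
P=[cloud(r.capture(n)) for n in("scene","side")]
tabs=[np.median(p[0][(np.abs(p[0][:,2])<.02)&(p[0][:,0]>.3)&(p[0][:,0]<.8)&(abs(p[0][:,1])<.4)][:,2]) for p in P];print("table z",tabs)
X=np.vstack([p[0]-[0,0,t] for p,t in zip(P,tabs)]);C=np.vstack([p[1] for p in P]);cam=np.r_[np.zeros(len(P[0][0])),np.ones(len(P[1][0]))]
m=(X[:,2]>.008)&(X[:,2]<.1)&(X[:,0]>.25)&(X[:,0]<.85)&(abs(X[:,1])<.5);X,C,cam=X[m],C[m],cam[m]
g=np.zeros((600,1000),np.uint8);i=((X[:,0]-.25)*1000).astype(int);j=((X[:,1]+.5)*1000).astype(int);g[i,j]=1
g=cv2.dilate(g,np.ones((7,7),np.uint8));n,L=cv2.connectedComponents(g)
for k in range(1,n):
    s=L[i,j]==k
    if s.sum()<40: continue
    out=[]
    for c in(0,1,2):
        q=s if c==2 else s&(cam==c)
        if q.sum()<10: continue
        (cx,cy),(w,h),a=cv2.minAreaRect((X[q,:2]*1000).astype(np.float32))
        if w<h:w,h,a=h,w,a+90
        out.append(f"({cx:.0f},{cy:.0f}) {w:.0f}x{h:.0f} a{a:.0f}")
    print(k,s.sum(),"rgb",np.median(C[s],0).astype(int),"zmax %.3f"%np.percentile(X[s,2],98),out)
E
```

```text
table z [np.float64(0.0009477417043314285), np.float64(0.0008573429333779137)]
1 642 rgb [ 51 131  66] zmax 0.025 ['(289,260) 80x27 a6', '(287,261) 76x24 a6', '(289,260) 80x27 a6']
2 558 rgb [211 120 132] zmax 0.025 ['(342,81) 72x24 a92', '(339,78) 76x27 a93', '(340,79) 76x29 a93']
3 753 rgb [124 119 111] zmax 0.025 ['(442,-290) 144x27 a10', '(441,-288) 139x22 a10', '(442,-290) 144x27 a10']
4 926 rgb [133 126 113] zmax 0.025 ['(432,293) 93x27 a7', '(431,292) 89x27 a7', '(432,293) 93x28 a7']
5 818 rgb [166 131  89] zmax 0.026 ['(423,-4) 57x56 a166', '(421,-6) 57x57 a150', '(422,-5) 59x58 a66']
6 1214 rgb [158 140 121] zmax 0.068 ['(423,-194) 49x48 a75', '(420,-195) 51x49 a50', '(421,-195) 52x51 a50']
7 1072 rgb [217 180  25] zmax 0.025 ['(445,393) 93x27 a171', '(443,392) 90x26 a170', '(445,393) 93x27 a171']
8 744 rgb [126 122 112] zmax 0.025 ['(457,-98) 109x28 a157', '(457,-99) 108x24 a158', '(457,-98) 109x28 a157']
9 648 rgb [120 114 105] zmax 0.025 ['(465,101) 73x27 a155', '(463,101) 73x25 a154', '(464,101) 74x27 a155']
10 1551 rgb [183 148 103] zmax 0.042 ['(466,188) 56x45 a163', '(464,187) 56x47 a164', '(465,187) 58x48 a163']
11 597 rgb [105  69  42] zmax 0.026 ['(526,-3) 74x28 a75', '(525,-5) 78x28 a75', '(526,-5) 78x28 a75']
12 3577 rgb [171 159 155] zmax 0.082 ['(613,249) 158x49 a83', '(610,246) 161x49 a83', '(612,247) 162x52 a84']
13 1552 rgb [178 166 159] zmax 0.038 ['(642,10) 133x48 a84', '(640,9) 137x47 a84', '(641,9) 137x49 a84']
14 617 rgb [147 135 133] zmax 0.038 ['(639,-176) 47x30 a9', '(637,-175) 47x29 a7', '(638,-175) 48x31 a12']
18 758 rgb [156 145 143] zmax 0.037 ['(648,-230) 56x48 a96', '(646,-236) 53x46 a95', '(648,-233) 60x49 a95']
```

```bash
python3 - <<'E'
from h import *
go([.464,.101,.2],65)
print(rot(r.get_state()).as_matrix().round(3).tolist())
E
```

```text
t0.20 tcp [0.1928 0.6466 0.245 ] jaw ang -106.6 j6 -17 dyaw -8.4 F [ 0.3 -0.7 -0.1] w 0.0877
  go [[0.303, 2.968, -2.772], [0.187, -0.0, -0.001]]
[[-0.0, -0.286, -0.958], [-0.001, -0.958, 0.286], [-1.0, 0.001, -0.0]]
```

>>> send_rows([
  [[0.1,0.99,-0.92],[0,0,0]],
  [[0.1,0.99,-0.92],[0,0,0]],
  [[0.1,0.99,-0.92],[0,0,0]],
  [[0.1,0.99,-0.92],[0,0,0]],
  [[0.1,0.99,-0.92],[0,0,0]],
], jaw=0, force=25)

```text
time_s: 0.7
tcp_pos: [0.2838, 0.46, 0.2301]
eef_rot: [83.5, 89.9, -113.3]
contact_force: [-0.8, 0.7, 0.2]
gripper_width: 0.0531
```

>>> send_rows([
  [[0.1,0.99,-0.92],[0,0,0]],
  [[0.1,0.99,-0.92],[0,0,0]],
  [[0.1,0.99,-0.92],[0,0,0]],
  [[0.1,0.99,-0.92],[0,0,0]],
  [[0.1,0.99,-0.92],[0,0,0]],
])

```text
time_s: 1.2
tcp_pos: [0.3736, 0.274, 0.2151]
eef_rot: [77.2, 89.8, -119.8]
contact_force: [0.4, 0.8, -0.1]
gripper_width: 0.0436
```

>>> send_rows([
  [[0.1,0.99,-0.92],[0.187,0,0]],
  [[0.1,0.99,-0.92],[0.187,0,0]],
  [[0.1,0.99,-0.92],[0.187,0,0]],
  [[0.1,0.99,-0.92],[0.187,0,0]],
  [[0.1,0.99,-0.92],[0.187,0,0]],
])

```text
time_s: 1.7
tcp_pos: [0.4632, 0.088, 0.2]
eef_rot: [81.9, 89.7, -123.7]
contact_force: [-0.4, -0.2, -1.2]
gripper_width: 0.0439
```

```bash
cat >> h.py <<'E'
def blobs(names,zmin=.008,box=(.25,.85,-.5,.5),rgb=False):
    for n in names:
        p=r.capture(n);X,C,_=cloud(p)
        m=(X[:,2]>zmin)&(X[:,2]<.1)&(X[:,0]>box[0])&(X[:,0]<box[1])&(X[:,1]>box[2])&(X[:,1]<box[3]);X=X[m]
        g=np.zeros((700,1000),np.uint8);i=((X[:,0]-.2)*1000).astype(int);j=((X[:,1]+.5)*1000).astype(int);g[i,j]=1
        g=cv2.dilate(g,np.ones((5,5),np.uint8));k,L=cv2.connectedComponents(g)
        for b in range(1,k):
            s=L[i,j]==b
            if s.sum()<60: continue
            (cx,cy),(w,h),a=cv2.minAreaRect((X[s,:2]*1000).astype(np.float32))
            if w<h:w,h,a=h,w,a+90
            print(n,s.sum(),f"({cx:.1f},{cy:.1f}) {w:.1f}x{h:.1f} a{a:.1f} zmax %.3f"%np.percentile(X[s,2],98))
E
python3 - <<'E'
from h import *
go([.464,.101,.024],65)
p=r.capture("wrist");cv2.imwrite("pics/w1.png",p["color"][:,:,::-1]);print(np.round(p["pose"],3).tolist())
blobs(["wrist"])
E
```

```text
t1.70 tcp [0.4632 0.088  0.2   ] jaw ang -115.6 j6 29 dyaw 0.6 F [-0.4 -0.2 -1.2] w 0.0439
  go [[1.173, -0.086, 0.032], [-0.014, 0.001, -0.006]]
[[-0.432, -0.873, -0.226, 0.523], [-0.902, 0.419, 0.103, 0.06], [0.005, 0.248, -0.969, 0.339], [0.0, 0.0, 0.0, 1.0]]
wrist 344 (338.5,105.7) 28.5x20.7 a67.8 zmax 0.025
wrist 1690 (422.3,-5.0) 56.8x56.7 a144.3 zmax 0.025
wrist 1784 (427.2,-182.1) 49.4x21.5 a156.2 zmax 0.053
wrist 2238 (456.5,-99.4) 108.7x27.8 a158.0 zmax 0.025
wrist 1276 (463.4,100.5) 72.2x27.7 a155.6 zmax 0.025
wrist 446 (463.8,387.9) 47.4x16.0 a158.6 zmax 0.024
wrist 1439 (469.8,185.5) 45.5x45.3 a163.3 zmax 0.041
wrist 1577 (525.9,-3.1) 72.4x27.5 a75.2 zmax 0.025
wrist 1696 (603.7,182.5) 46.3x27.3 a173.3 zmax 0.037
wrist 4219 (615.3,286.4) 82.6x46.9 a83.2 zmax 0.058
wrist 1073 (637.4,55.5) 42.9x31.0 a82.5 zmax 0.037
```

View pics/w1.png

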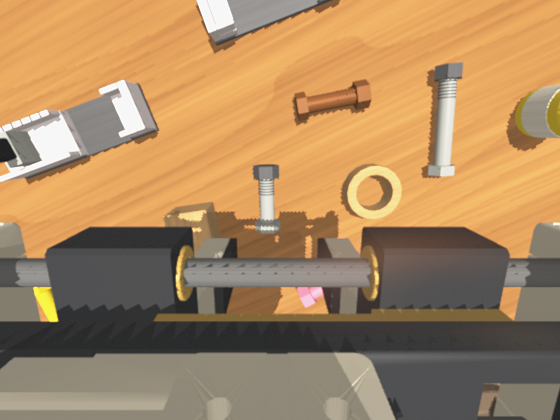

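Short bolt at pixel (267,200) in the wrist view, a steel one with a dark nut. Its size, 72 x 27.7 mm, fits. I'll descend.

>>> send_rows([
  [[0.3,-0.085,0.033],[0,0,0]],
  [[0.6,-0.085,0.033],[0,0,0]],
  [[0.85,-0.085,0.033],[0,0,0]],
  [[0.95,-0.085,0.033],[0,0,0]],
  [[0.95,-0.085,0.033],[0,0,0]],
])

```text
time_s: 2.3
tcp_pos: [0.4618, 0.1042, 0.0556]
eef_rot: [69.3, 89.5, -136.1]
contact_force: [-0.3, -0.8, 0.4]
gripper_width: 0.0438
```

```bash
python3 - <<'E'
from h import *
go([.4637,.1007,.024],65.5)
E
```

```text
t2.30 tcp [0.4618 0.1042 0.0556] jaw ang -115.5 j6 28 dyaw 1.0 F [-0.3 -0.8  0.4] w 0.0438
  go [[0.211, 0.014, -0.022], [-0.022, 0.004, -0.01]]
```

>>> send_rows([
  [[0.05,0.014,-0.022],[-0.02,0.004,-0.01]],
  [[0.12,0.014,-0.022],[-0.02,0.004,-0.01]],
  [[0.18,0.014,-0.022],[-0.02,0.004,-0.01]],
  [[0.21,0.014,-0.022],[-0.02,0.004,-0.01]],
  [[0.21,0.014,-0.022],[-0.02,0.004,-0.01]],
])

```text
time_s: 2.8
tcp_pos: [0.4634, 0.1005, 0.0236]
eef_rot: [65.9, 89.9, -138.7]
contact_force: [-0.1, 0.4, 0.7]
gripper_width: 0.0438
```

>>> send_rows([
  [[0,0,0],[0,0,0]],
  [[0,0,0],[0,0,0]],
  [[0,0,0],[0,0,0]],
  [[0,0,0],[0,0,0]],
  [[0,0,0],[0,0,0]],
], jaw=-1, force=25)

```text
time_s: 3.3
tcp_pos: [0.4634, 0.1004, 0.0238]
eef_rot: [71.8, 90.0, -132.8]
contact_force: [0.0, -0.3, 3.0]
gripper_width: 0.015
```

```bash
python3 - <<'E'
from h import *
go([.47,.09,.15],30)
E
```

```text
t3.30 tcp [0.4634 0.1004 0.0238] jaw ang -114.6 j6 29 dyaw -35.4 F [ 0.  -0.3  3. ] w 0.0150
  go [[-0.841, 0.046, -0.068], [0.787, 0.0, -0.001]]
```

>>> send_rows([
  [[-0.3,0,0],[0,0,0]],
  [[-0.6,0,0],[0.1,0,0]],
  [[-0.8,0,0],[0.25,0,0]],
  [[-0.8,0,0],[0.4,0,0]],
  [[-0.8,0,0],[0.6,0,0]],
])

```text
time_s: 3.8
tcp_pos: [0.4638, 0.1009, 0.1451]
eef_rot: [-89.9, 89.9, 38.7]
contact_force: [-0.3, -0.3, -1.3]
gripper_width: 0.0151
```

```bash
python3 - <<'E'
from h import *
go([.644,-.205,.16],7)
# refit gauges from wall/cheek tops (z>30mm) of both fixed cameras
for n in("scene","side"):
    X,C,_=cloud(r.capture(n))
    for nm,b in(("short",(.59,.70,-.29,-.14)),("long",(.58,.70,-.08,.10)),("mid",(.55,.68,.15,.35))):
        m=(X[:,0]>b[0])&(X[:,0]<b[1])&(X[:,1]>b[2])&(X[:,1]<b[3])&(X[:,2]>.028)&(X[:,2]<.042)
        (cx,cy),(w,h),a=cv2.minAreaRect((X[m,:2]*1000).astype(np.float32))
        if w<h:w,h,a=h,w,a+90
        print(n,nm,m.sum(),f"({cx:.1f},{cy:.1f}) {w:.1f}x{h:.1f} a{a:.1f}")
E
```

```text
t3.80 tcp [0.4638 0.1009 0.1451] jaw ang -141.5 j6 2 dyaw -31.5 F [-0.3 -0.3 -1.3] w 0.0151
  go [[-0.1, 0.33, -2.343], [0.7, 0.001, 0.003]]
scene short 425 (643.9,-209.5) 97.6x46.6 a98.1
scene long 423 (642.0,10.6) 132.3x46.5 a83.6
scene mid 639 (612.4,248.4) 157.5x47.1 a83.4
side short 178 (642.6,-212.8) 103.3x46.2 a98.7
side long 259 (640.2,8.6) 134.7x46.4 a83.8
side mid 474 (610.2,246.2) 160.9x46.9 a83.6
```

>>> send_rows([
  [[0,0.05,-0.3],[0,0,0]],
  [[0,0.1,-0.6],[0,0,0]],
  [[0,0.14,-1],[0,0,0]],
  [[0,0.14,-1],[0,0,0]],
  [[0,0.14,-1],[0,0,0]],
])

```text
time_s: 4.4
tcp_pos: [0.5408, -0.0315, 0.143]
eef_rot: [68.0, 89.9, -163.3]
contact_force: [-0.2, 0.6, -1.7]
gripper_width: 0.0154
```

>>> send_rows([
  [[0,0.05,-0.3],[0,0,0]],
  [[0,0.1,-0.6],[0.15,0,0]],
  [[0,0.14,-0.9],[0.3,0,0]],
  [[0,0.14,-0.9],[0.45,0,0]],
  [[0,0.14,-0.9],[0.6,0,0]],
])

```text
time_s: 4.9
tcp_pos: [0.6085, -0.1502, 0.1418]
eef_rot: [84.0, 89.8, -174.5]
contact_force: [0.1, 0.7, -1.1]
gripper_width: 0.0154
```

```bash
python3 - <<'E'
from h import *
go([.644,-.2095,.12],8)
E
```

```text
t4.90 tcp [ 0.6085 -0.1502  0.1418] jaw ang -168.5 j6 8 dyaw -3.5 F [ 0.1  0.7 -1.1] w 0.0154
  go [[0.144, -0.154, -0.435], [0.078, 0.0, -0.005]]
```

>>> send_rows([
  [[0.1,-0.154,-0.2],[0.08,0,-0.005]],
  [[0.1,-0.154,-0.435],[0.08,0,-0.005]],
  [[0.14,-0.154,-0.435],[0.08,0,-0.005]],
  [[0.14,-0.154,-0.435],[0.08,0,-0.005]],
  [[0.14,-0.154,-0.435],[0.08,0,-0.005]],
])

```text
time_s: 5.4
tcp_pos: [0.6436, -0.2083, 0.1204]
eef_rot: [53.7, 89.9, 151.7]
contact_force: [-0.9, -0.3, -1.5]
gripper_width: 0.0151
```

```bash
python3 - <<'E'
from h import *
go([.644,-.2095,.075],8)
im=[]
for n in("scene","side"):
    p=r.capture(n);X,C,_=cloud(p);im.append(p)
    m=(X[:,0]>.56)&(X[:,0]<.72)&(X[:,1]>-.29)&(X[:,1]<-.13)&(X[:,2]>.085)&(X[:,2]<.118)
    print(n,m.sum(),X[m].min(0).round(3),X[m].max(0).round(3))
p=r.capture("wrist");cv2.imwrite("pics/w2.png",np.hstack([cv2.resize(p["color"][:,:,::-1],(400,300)),im[1]["color"][50:350,150:550,::-1]]))
X,C,_=cloud(p)
for a,b in((.03,.042),(.08,.13)):
    m=(X[:,0]>.58)&(X[:,0]<.72)&(X[:,1]>-.29)&(X[:,1]<-.13)&(X[:,2]>a)&(X[:,2]<b)
    print(a,m.sum(),m.sum()>5 and cv2.minAreaRect((X[m,:2]*1000).astype(np.float32)))
E
```

```text
t5.40 tcp [ 0.6436 -0.2083  0.1204] jaw ang -172.0 j6 10 dyaw -0.0 F [-0.9 -0.3 -1.5] w 0.0151
  go [[0.303, -0.002, -0.009], [0.001, 0.001, -0.001]]
scene 275 [ 0.62  -0.215  0.097] [ 0.669 -0.169  0.118]
side 163 [ 0.619 -0.235  0.099] [ 0.666 -0.17   0.118]
0.03 1057 ((648.1333618164062, -246.6884765625), (46.05107116699219, 24.192445755004883), 8.705114364624023)
0.08 4460 ((644.90673828125, -212.14053344726562), (38.39390563964844, 63.37124252319336), 8.428479194641113)
```

View pics/w2.png

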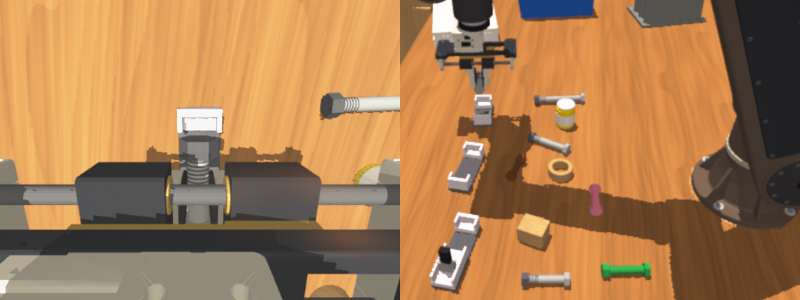

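```bash
python3 - <<'E'
from h import *
go([.6432,-.211,.060],8.3)
E
```

```text
t5.55 tcp [ 0.6442 -0.2084  0.1213] jaw ang -172.0 j6 10 dyaw 0.3 F [ 0.1  0.1 -1.4] w 0.0148
  go [[0.409, 0.009, -0.016], [-0.006, 0.0, 0.001]]
```

>>> send_rows([
  [[0.1,0.009,-0.016],[0,0,0]],
  [[0.25,0.009,-0.016],[0,0,0]],
  [[0.35,0.009,-0.016],[0,0,0]],
  [[0.4,0.009,-0.016],[0,0,0]],
  [[0.4,0.009,-0.016],[0,0,0]],
])

```text
time_s: 6.05
tcp_pos: [0.6423, -0.2108, 0.0596]
eef_rot: [68.6, 89.9, 166.6]
contact_force: [-0.3, -0.2, -1.0]
gripper_width: 0.0152
```

```bash
python3 - <<'E'
from h import *
go([.6432,-.211,.0425],8.3)
E
```

```text
t6.05 tcp [ 0.6423 -0.2108  0.0596] jaw ang -172.0 j6 10 dyaw 0.3 F [-0.3 -0.2 -1. ] w 0.0152
  go [[0.114, -0.006, -0.002], [-0.006, 0.001, -0.002]]
```

>>> send_rows([
  [[0.03,-0.006,0],[0,0,0]],
  [[0.06,-0.006,0],[0,0,0]],
  [[0.09,-0.006,0],[0,0,0]],
  [[0.115,-0.006,0],[0,0,0]],
  [[0.115,-0.006,0],[0,0,0]],
])

```text
time_s: 6.55
tcp_pos: [0.6432, -0.2107, 0.0422]
eef_rot: [70.4, 89.9, 168.5]
contact_force: [1.3, -0.4, -1.5]
gripper_width: 0.0153
```

```bash
python3 - <<'E'
from h import *
go([.6432,-.211,.042],8.3)
p=r.capture("wrist");X,C,_=cloud(p)
cv2.imwrite("pics/w3.png",cv2.resize(p["color"][110:320,150:430,::-1],(560,420),interpolation=cv2.INTER_CUBIC))
E
```

```text
t6.55 tcp [ 0.6432 -0.2107  0.0422] jaw ang -172.0 j6 10 dyaw 0.3 F [ 1.3 -0.4 -1.5] w 0.0153
  go [[0.001, 0.0, -0.002], [-0.006, 0.001, -0.003]]
```

View pics/w3.png

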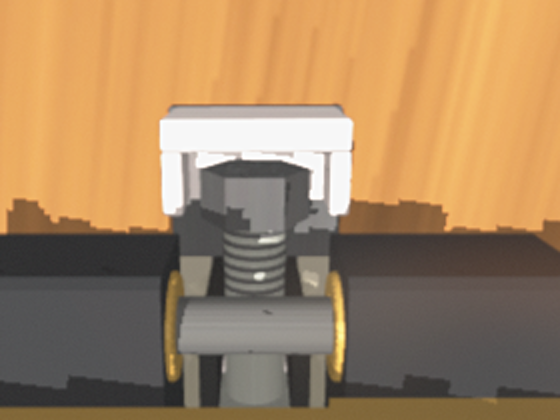

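The nut sits between the cheeks, clear of the end wall. I'll release it and lift.

>>> send_rows([
  [[0,0,0],[0,0,0]],
  [[0,0,0],[0,0,0]],
  [[0,0,0],[0,0,0]],
  [[0,0,0],[0,0,0]],
  [[-0.05,0,0],[0,0,0]],
], jaw=0)

```text
time_s: 7.1
tcp_pos: [0.6424, -0.2106, 0.0491]
eef_rot: [71.3, 89.8, 169.3]
contact_force: [0.6, -0.1, 0.3]
gripper_width: 0.0428
```

>>> send_rows([
  [[-0.2,0,0],[0,0,0]],
  [[-0.5,0,0],[0,0,0]],
  [[-0.7,0,0],[0,0,0]],
  [[-0.7,0,0],[-0.1,0,0]],
  [[-0.7,0,0],[-0.25,0,0]],
])

```text
time_s: 7.6
tcp_pos: [0.6436, -0.2107, 0.1567]
eef_rot: [10.7, 90.0, 120.1]
contact_force: [-0.8, -0.4, -0.1]
gripper_width: 0.0439
```

```bash
python3 - <<'E'
from h import *
go([.4567,-.0988,.15],67.7)
for n in("scene","side"):
    X,C,_=cloud(r.capture(n))
    m=(X[:,0]>.59)&(X[:,0]<.70)&(X[:,1]>-.29)&(X[:,1]<-.14)&(X[:,2]>.008)&(X[:,2]<.06)
    L=(X[m]-[.6435,-.2105,0])@np.array([[-.142,.99,0],[.99,.142,0],[0,0,1]]).T
    k=(abs(L[:,1])<.006)&(L[:,2]>.02); print(n,m.sum(),"along-slot z profile",[(int(b),round(float(np.median(L[k&(abs(L[:,0]*1000-b)<3)][:,2]*1000)),0) if (k&(abs(L[:,0]*1000-b)<3)).any() else None) for b in range(-48,49,6)])
E
```

```text
t7.60 tcp [ 0.6436 -0.2107  0.1567] jaw ang -160.5 j6 21 dyaw 48.2 F [-0.8 -0.4 -0.1] w 0.0439
  go [[0.045, 0.926, 1.119], [-1.072, 0.001, 0.0]]
scene 1163 along-slot z profile [(-48, 37.0), (-42, 36.0), (-36, 42.0), (-30, 43.0), (-24, 42.0), (-18, 38.0), (-12, 38.0), (-6, 39.0), (0, 38.0), (6, 38.0), (12, 38.0), (18, 38.0), (24, 38.0), (30, 43.0), (36, 42.0), (42, 37.0), (48, 32.0)]
side 486 along-slot z profile [(-48, None), (-42, None), (-36, 43.0), (-30, 43.0), (-24, 40.0), (-18, 38.0), (-12, 38.0), (-6, 39.0), (0, 38.0), (6, 38.0), (12, 39.0), (18, 39.0), (24, 41.0), (30, 40.0), (36, 40.0), (42, 34.0), (48, 28.0)]
```

The short bolt is seated: nut and head tops at 42 mm, so its axis is at 30 mm. Next is the long bolt.

>>> send_rows([
  [[0.04,0.25,0.3],[-0.1,0,0]],
  [[0.04,0.5,0.6],[-0.3,0,0]],
  [[0.04,0.75,0.9],[-0.5,0,0]],
  [[0.04,0.926,1],[-0.7,0,0]],
  [[0.04,0.926,1],[-0.9,0,0]],
])

```text
time_s: 8.2
tcp_pos: [0.4566, -0.1143, 0.1496]
eef_rot: [14.2, 89.7, 162.6]
contact_force: [1.6, 0.7, -0.1]
gripper_width: 0.044
```

```bash
python3 - <<'E'
from h import *
go([.4567,-.0988,.06],67.7)
E
```

```text
t8.20 tcp [ 0.4566 -0.1143  0.1496] jaw ang -121.6 j6 49 dyaw 9.3 F [ 1.6  0.7 -0.1] w 0.0440
  go [[0.597, -0.089, 0.05], [-0.206, 0.007, -0.001]]
```

>>> send_rows([
  [[0.1,-0.089,0.05],[-0.1,0.007,0]],
  [[0.3,-0.089,0.05],[-0.2,0.007,0]],
  [[0.5,-0.089,0.05],[-0.206,0.007,0]],
  [[0.59,-0.089,0.05],[-0.206,0.007,0]],
  [[0.59,-0.089,0.05],[-0.206,0.007,0]],
])

```text
time_s: 8.7
tcp_pos: [0.4553, -0.0991, 0.0595]
eef_rot: [44.5, 89.8, -158.0]
contact_force: [-0.1, -0.1, -0.5]
gripper_width: 0.0439
```

```bash
python3 - <<'E'
from h import *
blobs(["wrist"],box=(.38,.55,-.25,0))
go([.4567,-.0988,.026],67.7)
E
```

```text
wrist 312 (401.6,-197.9) 11.5x9.8 a158.9 zmax 0.067
wrist 922 (416.4,-83.6) 27.4x21.8 a66.4 zmax 0.025
wrist 4371 (435.6,-196.6) 40.0x22.8 a70.9 zmax 0.067
wrist 1370 (449.4,-123.5) 26.5x12.9 a121.4 zmax 0.099
wrist 3243 (474.1,-107.0) 69.4x27.4 a157.7 zmax 0.025
wrist 1369 (468.7,-76.5) 26.6x12.8 a11.5 zmax 0.099
wrist 2433 (521.5,-18.4) 41.9x27.8 a74.9 zmax 0.025
t8.75 tcp [ 0.4563 -0.099   0.0607] jaw ang -112.4 j6 55 dyaw 0.1 F [ 0.7 -0.1  1.2] w 0.0436
  go [[0.232, -0.003, -0.002], [-0.003, 0.002, -0.003]]
```

>>> send_rows([
  [[0.05,-0.003,0],[0,0,0]],
  [[0.12,-0.003,0],[0,0,0]],
  [[0.18,-0.003,0],[0,0,0]],
  [[0.23,-0.003,0],[0,0,0]],
  [[0.23,-0.003,0],[0,0,0]],
])

```text
time_s: 9.25
tcp_pos: [0.4556, -0.0988, 0.0251]
eef_rot: [46.6, 89.7, -155.9]
contact_force: [0.7, 0.3, 0.0]
gripper_width: 0.0437
```

>>> send_rows([
  [[0,0,0],[0,0,0]],
  [[0,0,0],[0,0,0]],
  [[0,0,0],[0,0,0]],
  [[0,0,0],[0,0,0]],
  [[0,0,0],[0,0,0]],
], jaw=-1, force=30)

```text
time_s: 9.75
tcp_pos: [0.4557, -0.0989, 0.0254]
eef_rot: [49.2, 89.8, -153.2]
contact_force: [-0.5, -0.5, 2.3]
gripper_width: 0.0151
```

>>> send_rows([
  [[-0.3,0,0],[0,0,0]],
  [[-0.6,0,0],[0,0,0]],
  [[-0.8,0,0],[0,0,0]],
  [[-0.8,0,0],[0.12,0,0]],
  [[-0.8,0,0],[0.3,0,0]],
])

```text
time_s: 10.25
tcp_pos: [0.4565, -0.0984, 0.1466]
eef_rot: [77.0, 89.9, -139.2]
contact_force: [0.4, 0.0, -2.7]
gripper_width: 0.0145
```

```bash
python3 - <<'E'
from h import *
go([.6415,.0098,.13],-6.3)
E
```

```text
t10.25 tcp [ 0.4565 -0.0984  0.1466] jaw ang -126.2 j6 42 dyaw -60.1 F [ 0.4  0.  -2.7] w 0.0145
  go [[0.109, -1.311, -0.57], [1.336, -0.001, -0.002]]
```

>>> send_rows([
  [[0,-0.2,-0.08],[0.12,0,0]],
  [[0,-0.45,-0.2],[0.28,0,0]],
  [[0,-0.7,-0.32],[0.45,0,0]],
  [[0,-0.95,-0.41],[0.62,0,0]],
  [[0,-0.95,-0.41],[0.78,0,0]],
])

```text
time_s: 10.75
tcp_pos: [0.5939, -0.0174, 0.1455]
eef_rot: [157.0, 89.9, -94.5]
contact_force: [-1.2, -0.2, -2.7]
gripper_width: 0.0151
```

```bash
python3 - <<'E'
from h import *
go([.6415,.0098,.12],-6.3)
E
```

```text
t10.75 tcp [ 0.5939 -0.0174  0.1455] jaw ang -161.5 j6 1 dyaw -24.8 F [-1.2 -0.2 -2.7] w 0.0151
  go [[0.17, -0.359, 0.071], [0.551, -0.001, -0.0]]
```

>>> send_rows([
  [[0,-0.1,0.02],[0.15,0,0]],
  [[0.05,-0.2,0.04],[0.3,0,0]],
  [[0.1,-0.3,0.06],[0.45,0,0]],
  [[0.15,-0.36,0.07],[0.55,0,0]],
  [[0.17,-0.36,0.07],[0.55,0,0]],
])

```text
time_s: 11.25
tcp_pos: [0.6418, 0.0101, 0.1185]
eef_rot: [130.6, 89.9, -145.7]
contact_force: [-0.8, 0.0, -1.6]
gripper_width: 0.0149
```

```bash
python3 - <<'E'
from h import *
p=r.capture("wrist");X,C,_=cloud(p)
cv2.imwrite("pics/w4.png",cv2.resize(p["color"][60:340,90:470,::-1],(570,420),interpolation=cv2.INTER_CUBIC))
for a,b in((.03,.042),(.085,.125)):
    m=(X[:,0]>.57)&(X[:,0]<.71)&(X[:,1]>-.09)&(X[:,1]<.1)&(X[:,2]>a)&(X[:,2]<b)
    print(a,m.sum(),m.sum()>5 and cv2.minAreaRect((X[m,:2]*1000).astype(np.float32)))
go([.6415,.0098,.06],-6.3)
E
```

```text
0.03 1060 ((641.0587158203125, 9.600467681884766), (131.14791870117188, 45.81391906738281), 83.72908020019531)
0.085 5464 ((640.7044677734375, -1.6244659423828125), (86.07898712158203, 38.60768508911133), 86.01293182373047)
t11.30 tcp [0.641  0.0097 0.1183] jaw ang 173.9 j6 -24 dyaw -0.2 F [-0.3  0.3 -1.5] w 0.0151
  go [[0.389, -0.005, 0.001], [0.003, -0.002, -0.003]]
```

View pics/w4.png

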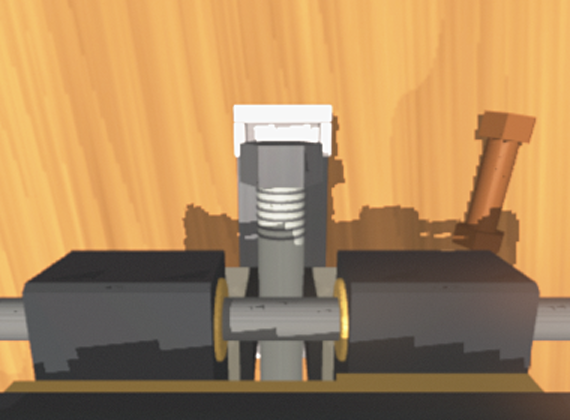

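The long bolt is held along the gauge and the gauge centre agrees at (641.1, 9.6) mm. Lowering.

>>> send_rows([
  [[0.1,-0.002,0],[0,0,0]],
  [[0.25,-0.002,0],[0,0,0]],
  [[0.35,-0.002,0],[0,0,0]],
  [[0.39,-0.002,0],[0,0,0]],
  [[0.39,-0.002,0],[0,0,0]],
])

```text
time_s: 11.8
tcp_pos: [0.6404, 0.0092, 0.0594]
eef_rot: [119.6, 89.8, -156.5]
contact_force: [0.4, 0.8, -1.3]
gripper_width: 0.015
```

```bash
python3 - <<'E'
from h import *
go([.6412,.0098,.0437],-6.3)
E
```

```text
t11.80 tcp [0.6404 0.0092 0.0594] jaw ang 173.9 j6 -24 dyaw -0.2 F [ 0.4  0.8 -1.3] w 0.0150
  go [[0.104, -0.005, 0.005], [0.005, -0.003, -0.005]]
```

>>> send_rows([
  [[0.03,-0.004,0.004],[0,0,0]],
  [[0.06,-0.004,0.004],[0,0,0]],
  [[0.09,-0.004,0.004],[0,0,0]],
  [[0.105,-0.004,0.004],[0,0,0]],
  [[0.105,-0.004,0.004],[0,0,0]],
])

```text
time_s: 12.3
tcp_pos: [0.6409, 0.0098, 0.0436]
eef_rot: [120.2, 89.7, -155.8]
contact_force: [0.3, 0.6, -2.0]
gripper_width: 0.0149
```

>>> send_rows([
  [[0,0,0],[0,0,0]],
  [[0,0,0],[0,0,0]],
  [[0,0,0],[0,0,0]],
  [[0,0,0],[0,0,0]],
  [[-0.05,0,0],[0,0,0]],
], jaw=0)

```text
time_s: 12.8
tcp_pos: [0.6403, 0.0096, 0.0505]
eef_rot: [116.9, 89.6, -159.2]
contact_force: [-0.2, -0.4, -0.9]
gripper_width: 0.0429
```

>>> send_rows([
  [[-0.2,0,0],[0,0,0]],
  [[-0.5,0,0],[0,0,0]],
  [[-0.75,0,0],[0,0,0]],
  [[-0.8,0,0],[0,0,0]],
  [[-0.8,0,0],[0,0,0]],
])

```text
time_s: 13.3
tcp_pos: [0.642, 0.0101, 0.1732]
eef_rot: [130.3, 89.9, -145.7]
contact_force: [-1.1, 0.2, -0.7]
gripper_width: 0.0437
```

```bash
python3 - <<'E'
from h import *
u=np.array([np.cos(np.radians(83.6)),np.sin(np.radians(83.6))]);n=np.array([-u[1],u[0]])
for nm in("scene","side","wrist"):
    X,C,_=cloud(r.capture(nm))
    # long: z profile
    d=X[:,:2]-[.6412,.0097];a=d@u;b=d@n;k=(abs(b)<.006)&(X[:,2]<.06)&(X[:,2]>.01)
    print(nm,"long",[(x,int(np.median(X[k&(abs(a*1000-x)<3),2]*1000)) if (k&(abs(a*1000-x)<3)).any() else None) for x in range(-66,67,6)])
    d=X[:,:2]-[.6115,.2475];a=d@u;b=d@n
    k=(abs(a)<.1)&(abs(b)<.03)&(X[:,2]>.05)&(X[:,2]<.09)
    if k.sum()>10: print("  tab along",np.percentile(a[k],[2,98]).round(4),"across",np.percentile(b[k],[2,98]).round(4),"z",X[k,2].max().round(3))
    k=(abs(a)<.1)&(abs(b)<.024)&(X[:,2]>.031)&(X[:,2]<.042)
    if k.sum()>10: print("  z36 along",np.percentile(a[k],[1,99]).round(4),"b",np.percentile(b[k],[1,99]).round(4))
go([.6,.25,.16],-6.3)
E
```

```text
scene long [(-66, None), (-60, None), (-54, None), (-48, None), (-42, None), (-36, None), (-30, 38), (-24, 38), (-18, 37), (-12, 38), (-6, 38), (0, 37), (6, 37), (12, 38), (18, 37), (24, 38), (30, 37), (36, 37), (42, 38), (48, 43), (54, 35), (60, 36), (66, 33)]
  tab along [0.0414 0.0545] across [-0.0112  0.008 ] z 0.086
  z36 along [-0.0775  0.078 ] b [-0.0239  0.0221]
side long [(-66, 36), (-60, 40), (-54, 42), (-48, 42), (-42, 39), (-36, 38), (-30, 38), (-24, 37), (-18, 38), (-12, 38), (-6, 37), (0, 38), (6, 37), (12, 38), (18, 37), (24, 38), (30, 38), (36, 38), (42, 42), (48, 41), (54, 36), (60, 35), (66, 23)]
  tab along [0.0403 0.0545] across [-0.0079  0.011 ] z 0.085
  z36 along [-0.08    0.0778] b [-0.022   0.0239]
wrist long [(-66, 36), (-60, 35), (-54, 40), (-48, 42), (-42, 41), (-36, 37), (-30, 37), (-24, 37), (-18, 37), (-12, 37), (-6, 37), (0, 37), (6, 37), (12, 37), (18, 37), (24, 37), (30, 37), (36, 37), (42, 38), (48, 42), (54, None), (60, None), (66, None)]
t13.45 tcp [0.6401 0.0097 0.1692] jaw ang 173.9 j6 -24 dyaw -0.2 F [-0.3  0.2  0.4] w 0.0439
  go [[0.06, 0.436, 1.564], [0.004, -0.004, -0.01]]
```

The long bolt is seated too. The stop's face is about 112 mm from the wall, so the 90 mm bolt already fits. Next is the mid bolt.

```bash
python3 - <<'E'
from h import *
go([.4315,.2925,.15],97)
E
```

```text
t13.45 tcp [0.6401 0.0097 0.1692] jaw ang 173.9 j6 -24 dyaw -76.9 F [-0.3  0.2  0.4] w 0.0439
  go [[0.135, 1.582, 1.727], [1.709, -0.01, -0.005]]
```

>>> send_rows([
  [[0.02,0.2,0.22],[0.15,0,0]],
  [[0.04,0.4,0.44],[0.32,0,0]],
  [[0.06,0.6,0.66],[0.5,0,0]],
  [[0.07,0.8,0.88],[0.68,0,0]],
  [[0.07,0.9,1],[0.85,0,0]],
])

```text
time_s: 13.95
tcp_pos: [0.5192, 0.1745, 0.1576]
eef_rot: [155.3, 89.4, -159.3]
contact_force: [0.5, 1.0, 0.4]
gripper_width: 0.0438
```

```bash
python3 - <<'E'
from h import *
go([.4315,.2925,.15],97)
E
```

```text
t13.95 tcp [0.5192 0.1745 0.1576] jaw ang 135.4 j6 -83 dyaw -38.4 F [0.5 1.  0.4] w 0.0438
  go [[0.054, 0.969, 0.15], [0.853, -0.015, -0.001]]
```

>>> send_rows([
  [[0.02,0.25,0.04],[0.18,0,0]],
  [[0.03,0.5,0.08],[0.36,0,0]],
  [[0.04,0.75,0.12],[0.54,0,0]],
  [[0.05,0.97,0.15],[0.72,0,0]],
  [[0.05,0.97,0.15],[0.85,-0.015,0]],
])

```text
time_s: 14.45
tcp_pos: [0.4293, 0.2947, 0.1491]
eef_rot: [-169.9, 89.9, -163.0]
contact_force: [0.5, -0.5, 0.5]
gripper_width: 0.0437
```

```bash
python3 - <<'E'
from h import *
blobs(["wrist","scene","side"],box=(.36,.5,.22,.36))
go([.4315,.2925,.06],97)
E
```

```text
wrist 2074 (431.2,292.3) 90.4x27.0 a6.2 zmax 0.025
scene 445 (432.4,293.4) 93.0x27.2 a6.6 zmax 0.026
side 485 (430.8,291.9) 89.3x25.6 a6.7 zmax 0.026
t14.60 tcp [0.4305 0.2923 0.1494] jaw ang 97.3 j6 -138 dyaw -0.3 F [-1.   0.6 -0.9] w 0.0438
  go [[0.596, 0.001, 0.008], [0.007, -0.002, 0.001]]
```

>>> send_rows([
  [[0.2,0,0.006],[0.015,0,0]],
  [[0.45,0,0.006],[0.015,0,0]],
  [[0.65,0,0.006],[0.015,0,0]],
  [[0.7,0,0.006],[0.015,0,0]],
  [[0.7,0,0.006],[0.015,0,0]],
])

```text
time_s: 15.1
tcp_pos: [0.4312, 0.2911, 0.0433]
eef_rot: [-140.6, 89.7, -133.9]
contact_force: [-0.1, 0.2, 0.5]
gripper_width: 0.0436
```

```bash
python3 - <<'E'
from h import *
go([.4312,.2923,.0245],96.5)
E
```

```text
t15.10 tcp [0.4312 0.2911 0.0433] jaw ang 96.7 j6 -139 dyaw -0.2 F [-0.1  0.2  0.5] w 0.0436
  go [[0.125, 0.008, 0.002], [0.005, -0.005, 0.004]]
```

>>> send_rows([
  [[0.04,0.006,0.002],[0,0,0]],
  [[0.08,0.006,0.002],[0,0,0]],
  [[0.11,0.006,0.002],[0,0,0]],
  [[0.125,0.006,0.002],[0,0,0]],
  [[0.125,0.006,0.002],[0,0,0]],
])

```text
time_s: 15.6
tcp_pos: [0.4313, 0.2919, 0.0245]
eef_rot: [-140.4, 89.7, -133.6]
contact_force: [-0.7, -0.1, 0.2]
gripper_width: 0.0437
```

>>> send_rows([
  [[0,0,0],[0,0,0]],
  [[0,0,0],[0,0,0]],
  [[0,0,0],[0,0,0]],
  [[0,0,0],[0,0,0]],
  [[0,0,0],[0,0,0]],
], jaw=-1, force=30)

```text
time_s: 16.1
tcp_pos: [0.4313, 0.2921, 0.0247]
eef_rot: [-141.6, 89.7, -134.9]
contact_force: [-0.2, 0.6, 1.1]
gripper_width: 0.0149
```

>>> send_rows([
  [[-0.3,0,0],[0,0,0]],
  [[-0.6,0,0],[0,0,0]],
  [[-0.8,0,0],[0,0,0]],
  [[-0.8,0,0],[-0.12,0,0]],
  [[-0.8,0,0],[-0.3,0,0]],
])

```text
time_s: 16.6
tcp_pos: [0.4317, 0.2927, 0.1457]
eef_rot: [-168.6, 89.8, -148.2]
contact_force: [-0.8, -0.0, -2.7]
gripper_width: 0.0151
```

```bash
python3 - <<'E'
from h import *
go([.6089,.2246,.14],173.6)
E
```

```text
t16.60 tcp [0.4317 0.2927 0.1457] jaw ang 110.4 j6 -125 dyaw 63.2 F [-0.8 -0.  -2.7] w 0.0151
  go [[0.035, -0.838, 0.949], [-1.404, -0.004, -0.001]]
```

>>> send_rows([
  [[0,-0.2,0.22],[-0.15,0,0]],
  [[0,-0.4,0.44],[-0.33,0,0]],
  [[0,-0.6,0.66],[-0.51,0,0]],
  [[0,-0.75,0.85],[-0.69,0,0]],
  [[0,-0.75,0.85],[-0.87,0,0]],
])

```text
time_s: 17.1
tcp_pos: [0.5936, 0.2298, 0.1439]
eef_rot: [162.0, 89.7, -138.2]
contact_force: [-1.6, 0.0, -3.0]
gripper_width: 0.015
```

```bash
python3 - <<'E'
from h import *
go([.6089,.2246,.14],173.6)
E
```

```text
t17.10 tcp [0.5936 0.2298 0.1439] jaw ang 149.7 j6 -69 dyaw 23.9 F [-1.6  0.  -3. ] w 0.0150
  go [[0.026, -0.106, 0.021], [-0.53, -0.005, -0.003]]
```

>>> send_rows([
  [[0.02,-0.05,0.01],[-0.15,0,0]],
  [[0.03,-0.1,0.02],[-0.33,0,0]],
  [[0.03,-0.106,0.021],[-0.5,0,0]],
  [[0.03,-0.106,0.021],[-0.53,-0.005,0]],
  [[0.03,-0.106,0.021],[-0.53,-0.005,0]],
])

```text
time_s: 17.6
tcp_pos: [0.6084, 0.2243, 0.1389]
eef_rot: [86.6, 89.8, 170.1]
contact_force: [0.4, -0.3, -2.2]
gripper_width: 0.0153
```

```bash
python3 - <<'E'
from h import *
u=np.array([np.cos(np.radians(83.6)),np.sin(np.radians(83.6))]);n=np.array([-u[1],u[0]])
p=r.capture("wrist");X,C,_=cloud(p)
cv2.imwrite("pics/w5.png",cv2.resize(p["color"][60:340,90:470,::-1],(570,420),interpolation=cv2.INTER_CUBIC))
d=X[:,:2]-[.6115,.2475];a=d@u;b=d@n
for z0,z1 in((.031,.042),(.112,.145)):
    k=(abs(a)<.1)&(abs(b)<.03)&(X[:,2]>z0)&(X[:,2]<z1);k1=k&(abs(b)<.016)
    print(z0,k.sum(),"along",np.percentile(a[k1],[0.5,99.5]).round(4),"across",np.percentile(b[k&(a<-.05)],[1,99]).round(4),cv2.minAreaRect((X[k,:2]*1000).astype(np.float32)))
go([.6089,.2246,.065],173.6)
E
```

```text
0.031 888 along [-0.0788 -0.0713] across [-0.0222  0.0231] ((603.7759399414062, 181.58395385742188), (25.428503036499023, 45.49905014038086), 84.50812530517578)
0.112 4763 along [-0.0681  0.009 ] across [-0.0126  0.0141] ((607.99658203125, 218.45758056640625), (78.03363800048828, 38.35243606567383), 82.58027648925781)
t17.65 tcp [0.6085 0.2244 0.1391] jaw ang 173.4 j6 -44 dyaw 0.2 F [-0.8  0.  -1.5] w 0.0149
  go [[0.494, -0.004, 0.002], [-0.005, 0.0, -0.004]]
```

View pics/w5.png

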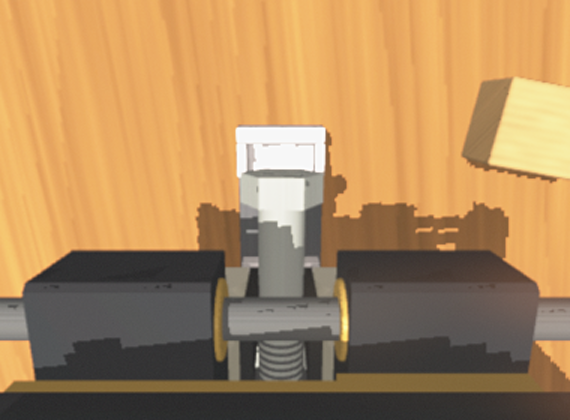

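The bolt end is about 3 mm clear of the wall and centred across the slot. Lowering.

>>> send_rows([
  [[0.1,-0.004,0.002],[0,0,0]],
  [[0.25,-0.004,0.002],[0,0,0]],
  [[0.4,-0.004,0.002],[0,0,0]],
  [[0.5,-0.004,0.002],[0,0,0]],
  [[0.52,-0.004,0.002],[0,0,0]],
])

```text
time_s: 18.15
tcp_pos: [0.6074, 0.2239, 0.0583]
eef_rot: [111.0, 89.6, -165.7]
contact_force: [0.4, -0.2, -2.8]
gripper_width: 0.0151
```

```bash
python3 - <<'E'
from h import *
go([.6088,.2246,.043],173.6)
E
```

```text
t18.15 tcp [0.6074 0.2239 0.0583] jaw ang 173.3 j6 -44 dyaw 0.3 F [ 0.4 -0.2 -2.8] w 0.0151
  go [[0.102, -0.009, 0.006], [-0.006, -0.003, -0.008]]
```

>>> send_rows([
  [[0.03,-0.009,0.006],[0,-0.003,-0.008]],
  [[0.06,-0.009,0.006],[0,-0.003,-0.008]],
  [[0.09,-0.009,0.006],[0,-0.003,-0.008]],
  [[0.102,-0.009,0.006],[0,-0.003,-0.008]],
  [[0.102,-0.009,0.006],[0,-0.003,-0.008]],
])

```text
time_s: 18.65
tcp_pos: [0.6089, 0.2247, 0.0431]
eef_rot: [-72.8, 90.0, 10.5]
contact_force: [0.4, 0.8, -2.1]
gripper_width: 0.0152
```

>>> send_rows([
  [[0,0,0],[0,0,0]],
  [[0,0,0],[0,0,0]],
  [[0,0,0],[0,0,0]],
  [[0,0,0],[0,0,0]],
  [[-0.05,0,0],[0,0,0]],
], jaw=0)

```text
time_s: 19.15
tcp_pos: [0.6083, 0.2243, 0.05]
eef_rot: [133.1, 89.9, -143.6]
contact_force: [-0.0, 0.2, -0.1]
gripper_width: 0.0432
```

>>> send_rows([
  [[-0.2,0,0],[0,0,0]],
  [[-0.4,0,0],[0,0,0]],
  [[-0.55,0,0],[0,0,0]],
  [[-0.55,0,0],[0,0,0]],
  [[-0.55,0,0],[0,0,0]],
])

```text
time_s: 19.65
tcp_pos: [0.6086, 0.2246, 0.1337]
eef_rot: [-31.8, 90.0, 51.5]
contact_force: [-0.6, 0.5, -1.1]
gripper_width: 0.0439
```

```bash
cat >> h.py <<'E'
def mid():
    u=np.array([np.cos(np.radians(83.6)),np.sin(np.radians(83.6))]);n=np.array([-u[1],u[0]])
    for nm in("scene","side"):
        X,C,_=cloud(r.capture(nm));d=X[:,:2]-[.6115,.2475];a=d@u;b=d@n;k=(abs(b)<.007)&(X[:,2]<.06)&(X[:,2]>.015)
        print(nm,[(x,int(np.median(X[k&(abs(a*1000-x)<2),2]*1000)) if (k&(abs(a*1000-x)<2)).any() else None) for x in range(-80,60,5)])
        k=(abs(a)<.1)&(abs(b)<.015)&(X[:,2]>.055)&(X[:,2]<.079)
        if k.sum()>10: print("  tab",k.sum(),np.percentile(a[k],[2,98]).round(4),np.percentile(b[k],[2,98]).round(4))
E
python3 - <<'E'
from h import *
mid()
u=np.array([np.cos(np.radians(83.6)),np.sin(np.radians(83.6))])
t=np.array([.6115,.2475])+.048*u;print(t);go([*t,.13],173.6)
E
```

```text
scene [(-80, None), (-75, 36), (-70, 35), (-65, None), (-60, None), (-55, None), (-50, None), (-45, None), (-40, None), (-35, None), (-30, None), (-25, None), (-20, None), (-15, None), (-10, None), (-5, None), (0, None), (5, None), (10, None), (15, None), (20, None), (25, None), (30, None), (35, None), (40, 44), (45, None), (50, None), (55, None)]
  tab 67 [0.0414 0.0544] [-0.0112  0.0057]
side [(-80, 35), (-75, 37), (-70, 42), (-65, 42), (-60, 40), (-55, 37), (-50, 37), (-45, 37), (-40, 37), (-35, 38), (-30, 36), (-25, 38), (-20, 36), (-15, 37), (-10, 37), (-5, 36), (0, 37), (5, 39), (10, 41), (15, 42), (20, 33), (25, None), (30, None), (35, None), (40, None), (45, None), (50, 44), (55, 37)]
  tab 101 [0.0423 0.0543] [-0.0081  0.0108]
[0.61685051 0.29520086]
t19.75 tcp [0.6079 0.2241 0.132 ] jaw ang 173.3 j6 -44 dyaw 0.3 F [ 0.4 -0.4 -0.3] w 0.0437
  go [[0.013, -0.004, 0.478], [-0.007, -0.002, -0.002]]
```

The mid bolt is seated. Moving over the tab.

>>> send_rows([
  [[0.01,0,0.24],[0,0,0]],
  [[0.01,-0.004,0.478],[-0.007,0,0]],
  [[0.01,-0.004,0.478],[-0.007,0,0]],
  [[0.01,-0.004,0.478],[-0.007,0,0]],
  [[0.01,-0.004,0.478],[-0.007,0,0]],
])

```text
time_s: 20.25
tcp_pos: [0.6163, 0.2945, 0.1294]
eef_rot: [130.8, 89.8, -145.6]
contact_force: [0.1, -0.0, 0.5]
gripper_width: 0.0438
```

```bash
python3 - <<'E'
from h import *
go([.6168,.2952,.072],173.6)
E
```

```text
t20.25 tcp [0.6163 0.2945 0.1294] jaw ang 173.6 j6 -48 dyaw 0.0 F [ 0.1 -0.   0.5] w 0.0438
  go [[0.383, -0.004, 0.006], [-0.0, -0.003, -0.004]]
```

>>> send_rows([
  [[0.1,-0.004,0.006],[0,-0.003,-0.004]],
  [[0.2,-0.004,0.006],[0,-0.003,-0.004]],
  [[0.3,-0.004,0.006],[0,-0.003,-0.004]],
  [[0.38,-0.004,0.006],[0,-0.003,-0.004]],
  [[0.38,-0.004,0.006],[0,-0.003,-0.004]],
])

```text
time_s: 20.75
tcp_pos: [0.6157, 0.2941, 0.0698]
eef_rot: [135.7, 89.8, -140.8]
contact_force: [0.6, -0.1, -0.6]
gripper_width: 0.0438
```

>>> send_rows([
  [[0,0,0],[0,0,0]],
  [[0,0,0],[0,0,0]],
  [[0,0,0],[0,0,0]],
  [[0,0,0],[0,0,0]],
  [[0,0,0],[0,0,0]],
], jaw=-1, force=15)

```text
time_s: 21.25
tcp_pos: [0.6163, 0.2943, 0.0705]
eef_rot: [141.7, 89.8, -134.8]
contact_force: [1.3, -1.0, 0.6]
gripper_width: 0.0197
```

```bash
python3 - <<'E'
from h import *
s=r.get_state();p=np.array(s["tcp_pos"]);go(p-[.1115*.018,.9938*.018,0],173.6)
E
```

```text
t21.25 tcp [0.6163 0.2943 0.0705] jaw ang 173.6 j6 -48 dyaw 0.0 F [ 1.3 -1.   0.6] w 0.0197
  go [[0.0, -0.0, -0.12], [-0.001, -0.003, -0.002]]
```

>>> send_rows([
  [[0,0,-0.03],[0,0,0]],
  [[0,0,-0.06],[0,0,0]],
  [[0,0,-0.09],[0,0,0]],
  [[0,0,-0.12],[0,0,0]],
  [[0,0,-0.12],[0,0,0]],
])

```text
time_s: 21.75
tcp_pos: [0.6141, 0.2756, 0.0705]
eef_rot: [142.1, 89.8, -134.4]
contact_force: [1.2, -0.8, -0.8]
gripper_width: 0.0201
```

>>> send_rows([
  [[0,0,-0.006],[0,0,0]],
  [[0,0,-0.012],[0,0,0]],
  [[0,0,-0.018],[0,0,0]],
  [[0,0,-0.022],[0,0,0]],
  [[0,0,-0.022],[0,0,0]],
])

```text
time_s: 22.25
tcp_pos: [0.6139, 0.273, 0.0705]
eef_rot: [136.0, 89.9, -140.5]
contact_force: [0.7, 5.4, -3.2]
gripper_width: 0.0196
```

```bash
python3 - <<'E'
from h import *
go([.6163-.1115*.0225,.2943-.9938*.0225,.0705],173.6);print(r.get_state()["contact_force"])
mid();go([.6163-.1115*.0225,.2943-.9938*.0225,.0705],173.6)
E
```

```text
t22.25 tcp [0.6139 0.273  0.0705] jaw ang 173.6 j6 -47 dyaw 0.0 F [ 0.7  5.4 -3.2] w 0.0196
  go [[0.0, -0.0, -0.007], [-0.001, -0.002, -0.002]]
[ 0.74856333  5.3819624  -3.15485353]
scene [(-80, None), (-75, 36), (-70, 37), (-65, 43), (-60, 39), (-55, 38), (-50, 38), (-45, 38), (-40, 38), (-35, 38), (-30, 37), (-25, 38), (-20, 38), (-15, 37), (-10, 38), (-5, None), (0, None), (5, None), (10, None), (15, None), (20, None), (25, None), (30, None), (35, None), (40, None), (45, None), (50, None), (55, None)]
side [(-80, None), (-75, None), (-70, None), (-65, None), (-60, None), (-55, None), (-50, None), (-45, None), (-40, None), (-35, None), (-30, None), (-25, None), (-20, None), (-15, None), (-10, None), (-5, None), (0, None), (5, None), (10, None), (15, None), (20, None), (25, None), (30, 38), (35, 18), (40, 17), (45, 18), (50, 18), (55, 18)]
  tab 111 [0.0297 0.0359] [-0.0145  0.014 ]
t22.35 tcp [0.6139 0.273  0.0705] jaw ang 173.6 j6 -47 dyaw 0.0 F [ 1.6  5.8 -2.4] w 0.0198
  go [[-0.0, -0.0, -0.007], [-0.001, -0.002, -0.002]]
```

>>> send_rows([
  [[0,0,-0.004],[0,0,0]],
  [[0,0,-0.008],[0,0,0]],
  [[0,0,-0.012],[0,0,0]],
  [[0,0,-0.014],[0,0,0]],
  [[0,0,-0.014],[0,0,0]],
])

```text
time_s: 22.85
tcp_pos: [0.6138, 0.2728, 0.0705]
eef_rot: [39.3, 89.9, 122.9]
contact_force: [1.0, 11.4, -4.6]
gripper_width: 0.0203
```

Force rose from 5 to 11 N with only 0.2 mm of motion, so the bolt is against the wall. I'll release.

>>> send_rows([
  [[0,0,0],[0,0,0]],
  [[0,0,0],[0,0,0]],
  [[0,0,0],[0,0,0]],
  [[0,0,0],[0,0,0]],
  [[0,0,0],[0,0,0]],
], jaw=0)

```text
time_s: 23.35
tcp_pos: [0.6139, 0.2724, 0.0706]
eef_rot: [53.3, 89.9, 136.9]
contact_force: [0.8, -0.6, -0.5]
gripper_width: 0.0435
```

>>> send_rows([
  [[-0.2,0,0],[0,0,0]],
  [[-0.5,0,0],[0,0,0]],
  [[-0.8,0,0],[0,0,0]],
  [[-1,0,0],[0,0,0]],
  [[-1,0,0],[0,0,0]],
])

```text
time_s: 23.85
tcp_pos: [0.6162, 0.2733, 0.2267]
eef_rot: [-47.0, 89.5, 36.6]
contact_force: [-0.3, -0.0, 0.4]
gripper_width: 0.0439
```

>>> send_rows([
  [[0,0.3,0],[0,0,0]],
  [[0,0.6,0],[0,0,0]],
  [[0,0.9,0],[0,0,0]],
  [[0,1,0],[0,0,0]],
  [[0,1,0],[0,0,0]],
])

```text
time_s: 24.35
tcp_pos: [0.4654, 0.2901, 0.2263]
eef_rot: [-44.5, 89.5, 39.2]
contact_force: [0.3, 0.5, 0.8]
gripper_width: 0.0437
```

```bash
python3 - <<'E'
from h import *
mid();blobs(["wrist"],box=(.25,.85,-.5,.5))
a=r.capture("scene");b=r.capture("wrist")
cv2.imwrite("pics/f.png",np.hstack([cv2.resize(a["color"][200:350,300:420,::-1],(400,500),interpolation=cv2.INTER_CUBIC),cv2.resize(b["color"][:240,:,::-1],(400,500*0+171)) if 0 else cv2.resize(a["color"][140:340,60:300,::-1],(400,500))]))
cv2.imwrite("pics/fw.png",b["color"][:,:,::-1])
E
```

```text
scene [(-80, None), (-75, 37), (-70, 38), (-65, 42), (-60, 38), (-55, 37), (-50, 38), (-45, 37), (-40, 38), (-35, 38), (-30, 37), (-25, 37), (-20, 37), (-15, 37), (-10, 37), (-5, 38), (0, 38), (5, 37), (10, 42), (15, 42), (20, 44), (25, None), (30, None), (35, None), (40, 19), (45, 19), (50, 19), (55, 19)]
  tab 65 [0.02  0.033] [-0.0114  0.0053]
side [(-80, 35), (-75, 38), (-70, 42), (-65, 42), (-60, 38), (-55, 36), (-50, 36), (-45, 36), (-40, 37), (-35, 37), (-30, 37), (-25, 37), (-20, 37), (-15, 36), (-10, 37), (-5, 37), (0, 37), (5, 42), (10, 44), (15, None), (20, None), (25, None), (30, 40), (35, 19), (40, 18), (45, 18), (50, 18), (55, 17)]
  tab 100 [0.0201 0.0334] [-0.0084  0.0111]
wrist 1234 (287.8,257.4) 78.1x27.7 a7.3 zmax 0.025
wrist 156 (337.9,115.3) 27.2x5.4 a171.7 zmax 0.023
wrist 2662 (465.0,186.8) 55.0x45.1 a163.2 zmax 0.042
wrist 5467 (610.3,244.7) 151.4x47.5 a83.8 zmax 0.082
```

View pics/f.png

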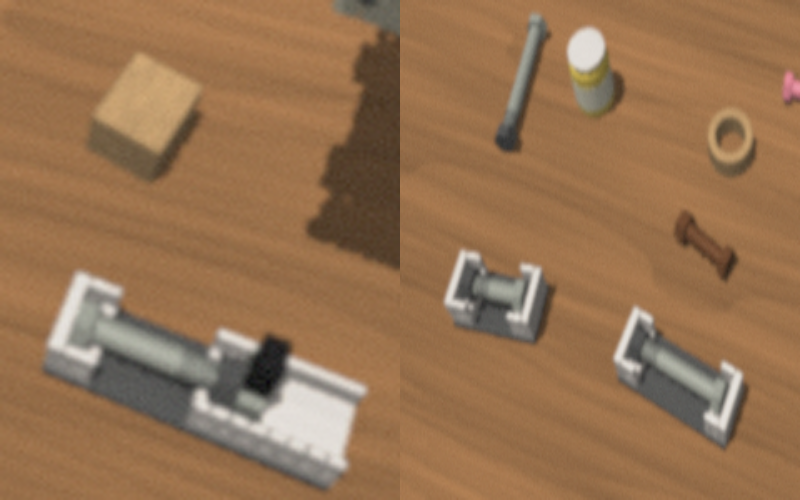

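View pics/fw.png

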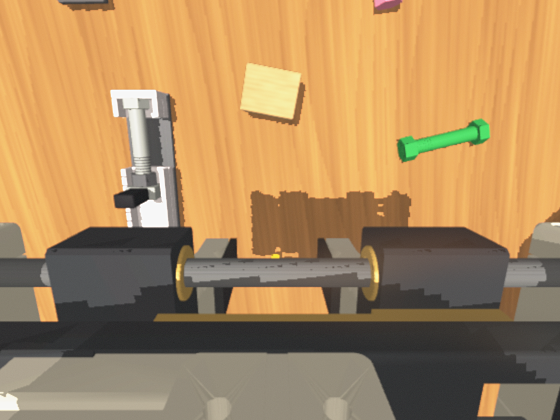

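All three bolts are seated. In the wrist view the stop touches the mid bolt's nut at (145,182) and the head end is against the wall at (137,105). The bystanders haven't moved. Handing in.

```bash
python3 -c "
from plant import r
r.close_job()"
```

```text
the job is handed in; nothing more can be done
```

The three shorter bolts are in their gauges and the job is handed in, at about 24.6 s of the 72 s allowed. I placed them in the order short, long, mid, then slid the stop up to the mid bolt.

- **Seating:** head and nut tops measured about 42 mm above the bench in all three gauges, which puts each bolt's axis at 30 mm as required.
- **Stop:** I pinched the tab and slid it 21.6 mm. The force then rose from 5 to 11 N with only 0.2 mm more movement, so the bolt is held between wall and stop. After release the tab had not sprung back. The cameras put the slot at about 91 mm, which matches the 90 mm bolt within their accuracy of about 2 mm.
- **Left alone:** the last pictures show the over-long bolt, can, tape core and carton where they were. I re-measured only the carton.

No check failed or disagreed by more than the camera calibration error. I did not test the mid bolt for play by pushing it after the stop was set.

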